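Release the catch of a lever press and bring its ram down on the disc

ROBOT

A 7-joint arm with a two-finger parallel gripper is mounted at the origin on a cart in front of the work surface, level with it; the furniture and walls round the work are solid. World frame = base frame: x ahead of the robot, y to its left, z up, the work surface at z = 0. Lengths are in m, angles in rad, forces in N, time in s.
With the tool pointing down it reaches from about 0.4 to 0.85 m from the base axis. Payload 4.4 kg.
Tool frame: the origin (TCP) lies midway between the tips of the shut fingers; the grasp point (between the pads) lies 19 mm behind it; z points along the fingers, y is the direction in which the jaws open and shut (so a half turn about z gives the same grasp; the last joint's range is limited). The gripper opens to 94 mm and grips with 3 to 60 N. Pads are 16 mm wide; open, the fingers measure 119 mm over their backs; the gripper's body (75 mm by 177 mm) begins 78 mm behind the grasp point.
Start: joints at [-1.274, 0.628, 0.038, 1.517, -0.027, 0.996, -0.02], TCP at [0.231, 0.608, 0.205] pointing down, gripper open.
Joint ranges: [-3.06, 3.06], [-0.37, 2.12], [-1.25, 1.32], [0.18, 2.47], [-1.1, 4.24], [0.23, 1.98], [-2.94, 2.94]. Speed limits (rad/s): [2.57, 2.57, 3.14, 3.14, 3.14, 3.14, 3.14].

INTERFACE

Orientations are given as a rotation vector (axis times angle).
In Python, from workcell import manip gives the robot as it stands.
- The arm moves only by the tool jog_arm, never from a script. Its argument "increments" is a list of rows, each an object with "linear": the shift along the tool's x, y, z in m, a list of three; "twist": the turn, a rotation vector about the tool's x, y, z in rad, a list of three; "jaw": the opening, from -1 (shut) to 1 (fully open), so that 0 is half open. In form: [{"linear": [x, y, z], "twist": [wx, wy, wz], "jaw": jaw}, ...]. A call has 1 to 12 rows; each row is the pose to reach, as a shift and turn from the pose commanded when the call began, along the tool's axes at that moment; what a row does not reach only later rows make up. A row lasts 1/8 s, in which the tool goes at most 62.5 mm and 10.7 degrees, less where a joint would pass 70% of its speed; a pose out of reach is approached as far as the arm can. A call with a gripper value outside its range is refused whole. The fingers move at their own pace and stop on an object; the grip force is fixed at half the most. Time passes only in rows, so rows that repeat a pose let the fingers close. It gives the time, the measured TCP pose, the force and the opening at its end, in the units of the state.
- manip.sense(): the state, without advancing time (a new reading comes with each control period).
- manip.read_camera(name): name is "scene" or "top" or "wrist"; returns a dict with "frame" (480x640x3 uint8, blue, green, red), "fx", "fy", "cx", "cy" (pixels), "rvec" (rotation vector, rad) and "tvec" (3), from world to camera coordinates, as OpenCV has them. Camera axes: x right, y down, z forward; pixel columns grow to the right and rows downward; lengths in m; the calibration is good to about 2 mm. A picture is of the moment at which its call begins. There is no depth.
- manip.job_done(): hands the job in, once; it reports no verdict.
Trained networks look in a picture, given as the dict that the camera call returned (one of the last four; its "shot" number tells which), for a name from the list of things; names that differ only in an ending like _2 or _b are one class to them, and where a whole thing is asked for, a point or a joint stands for the part that bears it (a point fixed in the world has none). Each returns a list of dicts, best first, with "confidence" (0 to 1); they miss things now and then, are a little off and sometimes report something else, mostly with a low value. They report only what shows in the picture. A call takes as long as a camera call.
- manip.recognise(name, picture): "location" ([x, y, z] in m, in world coordinates, good to about 4 mm: the middle of the surface that is visible of it).
- manip.tip_of(name, picture): "location" ([x, y, z] in m, in world coordinates, good to about 4 mm: a listed point, or the origin of a listed thing).
The state is a dict: "t": time; "qpos": joint angles; "qd": joint speeds; "tau": joint torques, N m; "tool_pos": TCP position; "tcp_rot": TCP orientation; "force": force on the tool from outside, world axes, zero at the start; "moment": the same for the moment, N m; "grip_width": finger opening in m.
Only numpy, scipy, OpenCV 4.12 (cv2) and the standard library are available. Lean on these libraries where they do the work, as an engineer would, in place of code of your own. Each camera call takes 0.05 s, during which the arm holds its last target. There are 200 camera calls.

TASK

Clamp the steel disc in the lever press: first slide the safety catch on top of the press fully back, away from the lever, to free the lever, then bring the lever all the way down so that the ram's foot rests on the disc, and let go. The disc stays where it lies on the anvil, and the other things on the bench are left alone.

Things in the scene. Friction and masses are not known exactly. Their poses are not given: they have to be found in the camera images.
- press: grey hand lever press, fixed; it faces the robot (yaw -0.1 to 0.42 rad). Origin: centre under the base; x to its back, y to its lever side (left as the robot sees it), z up. Base x -90 to 70, 96 wide, 22 high; anvil on it x -85 to -5, top at z 38; column behind; head x -73 to 73, y -35 to 35, z 125 to 175.
- lever_pivot (a point): hinge axis of the lever, in the lever's middle plane, at (-15, 50, 150) mm in the press's frame; the axis is the press's y
- lever_ball (a point): centre of the black ball (32 mm across) at the end of the lever, 130 mm from the pivot. The lever is a steel rod 12 mm thick that swings in the upright plane y = 50 mm of the press. The ball is free on all sides: push it from above or grip it across y.
- lever (a joint): rad. 0: it points to the front and 55 degrees up; grows as the ball swings forward and down (ball 55 degrees minus this angle above the pivot's level). At about 1.10 (8 degrees below level) the foot meets the disc and stops it. Ram moves 36 mm per rad. 3 to 5 N at the ball moves it; no spring, stays where left. Catch closed: a lug on its hub meets the catch at about 0.1 to 0.15, no further.
- catch_knob (a point): on the axis of the catch's upright round knob, 12 mm below its top. The knob is 16 mm across, 30 mm tall, dark steel; it stands on a flat steel bolt 14.5 x 12 mm on top of the head, at (22, -5) mm in the press's frame when closed; its upper, full-width 20 mm is z 197 to 217 over the bench.
- catch (a joint): how far the catch bolt is drawn back, m. 0 (to 0.004): closed, its tongue stands over the lever's lug; it grows as the knob slides to the press's -y (away from the lever); 0.025 is fully back, where it stops. The lever is free from about 0.015. Friction 2 N; no spring, it stays where it is left.
- ram_foot (a point): centre of the underside of the ram's round foot, 40 mm across, over the middle of the anvil (-45, 0 mm in the press's frame); 40 mm above the disc when the lever reads 0
- disc: flat steel disc, 73 mm across, 10 mm thick, with a bore in the middle; loose, lying flat on the anvil under the ram; origin at the centre of its underside, z up
- thumb_screw: small bright thumb screw, 30 mm, bystander
- tape_roll_b: roll of grey tape, 97 mm across, 48 mm high, bystander
- screwdriver: screwdriver with an orange handle, 208 mm long, bystander
- vee_block: steel vee block, 50 x 50 x 34 mm, bystander
- tap_post: neighbour left of the press, fixed: round foot 105 mm across, post 42 mm thick, about 220 mm tall; a level bar 13 mm thick runs along its own y, 178 mm either side of its middle, at z 165. Keep clear of it.
- white_carton: neighbour to the right of the press, fixed: closed white carton, about 300 x 250 x 195 mm

How it is judged:
On the way, in this order (a step that is already met when the one before it is completed fails the run):
1. the catch is drawn back at least 16 mm while the lever is still up (value of joint catch above 0.016 m and value of joint lever below 0.2 rad), for 0.2 s.
2. the lever is brought down until the ram's foot is on the disc (value of joint lever above 1.06 rad), for 0.2 s.
At the end, for the whole second after the job is handed in: The catch is drawn back at least 16 mm; the lever is down (at least 1.06 rad); the ram's foot is on the disc (less than 1.5 mm above its upper face) and within 20 mm of the disc's middle; the disc lies flat and everything is at rest (value of joint catch above 0.016 m and value of joint lever above 1.06 rad and z of ram_foot in the frame of disc between 0.008 and 0.0115 m and horizontal distance between disc and ram_foot below 0.02 m and angle between disc's own z axis and vertical below 0.05 rad and velocity of joint lever between -0.05 and 0.05 rad/s and linear speed of disc below 0.02 m/s); the robot touches nothing.
It fails at once if the disc is shifted more than 15 mm (distance of disc from where it was at the start of the episode above 0.015 m).
It fails at once if another thing on the bench is moved more than 30 mm (distance of any of thumb_screw, vee_block, tape_roll_b, screwdriver from where it was at the start of the episode above 0.03 m).
It also fails if it takes over 40 s, if anything falls off the work surface, if the arm or the gripper's body presses on something with over 40 N, if the wrist force passes 120 N, or if a joint passes its speed limit or range.

## Working session

There is one attempt and no reset: what is moved stays moved. The work goes in short steps, Python scripts to look and compute and a tool call to move; the robot and the scene stay as the last step left them, time stands still between calls to the robot, and variables do not carry over. Pictures are saved under pics/ and viewed, about 8 in all and at most 12, crops included, and the job is handed in when it is done.

Besides the shell and the picture viewer there is one more tool, called after "Call:" as name([rows], argument=value, ...), one row to a line, values as JSON. jog_arm: Moves the arm, as the interface text tells. Its arguments: {"type":"object","properties":{"increments":{"type":"array"}},"required":["increments"]}

```bash
mkdir -p pics; cat > h.py <<'E'
from workcell import manip
import numpy as np, cv2
np.set_printoptions(precision=4,suppress=True)
def st():
    s=manip.sense(); print('t',s['t'],'pos',np.array(s['tool_pos']),'rot',np.array(s['tcp_rot']),'F',np.array(s['force']),'w',s['grip_width'],'q',np.array(s['qpos'])); return s
def look(c,names,save=None):
    p=manip.read_camera(c)
    if save: cv2.imwrite('pics/'+save,p['frame'])
    for n in names:
        r=manip.tip_of(n,p); print(c,n,[(np.round(a['location'],4).tolist(),round(a['confidence'],2)) for a in r[:2]])
    return p
E
python3 - <<'E'
from h import *
st()
N=['press','lever_pivot','lever_ball','catch_knob','ram_foot','disc','tap_post','white_carton']
a=look('scene',N,'s1.png'); b=look('top',N,'t1.png')
cv2.imwrite('pics/st.png',cv2.resize(np.vstack([a['frame'],b['frame']]),(450,600)) if 0 else np.hstack([a['frame'],b['frame']])[:, :][::1])
E
```

```text
t 0.0 pos [0.2304 0.6071 0.2046] rot [-0.5667 -3.0897  0.0028] F [ 0.0196  0.0981 -1.1186] w 0.09417421399010574 q [-1.2738  0.6293  0.0384  1.5183 -0.027   0.9963 -0.02  ]
scene press [([0.6222, -0.1177, 0.0006], 0.81)]
scene lever_pivot [([0.6046, -0.071, 0.1483], 0.87)]
scene lever_ball [([0.526, -0.0817, 0.2565], 0.75)]
scene catch_knob [([0.6513, -0.1212, 0.2048], 0.81)]
scene ram_foot [([0.5763, -0.1235, 0.0861], 0.63)]
scene disc [([0.583, -0.1268, 0.039], 0.78)]
scene tap_post []
scene white_carton []
top press [([0.6249, -0.1201, 0.0024], 0.81)]
top lever_pivot [([0.5977, -0.0684, 0.152], 0.94)]
top lever_ball [([0.5275, -0.0843, 0.251], 0.85), ([0.3941, 0.2907, 0.0048], 0.59)]
top catch_knob [([0.6465, -0.1237, 0.2059], 0.87), ([0.5276, -0.0827, 0.2537], 0.5)]
top ram_foot []
top disc [([0.5858, -0.1341, 0.0345], 0.73)]
top tap_post []
top white_carton [([0.6209, -0.1224, 0.0018], 0.73), ([0.6024, -0.0707, 0.1516], 0.73)]
```

View pics/s1.png

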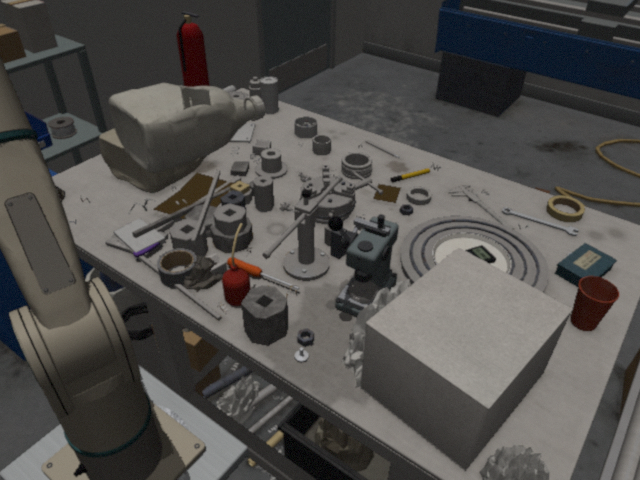

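View pics/t1.png

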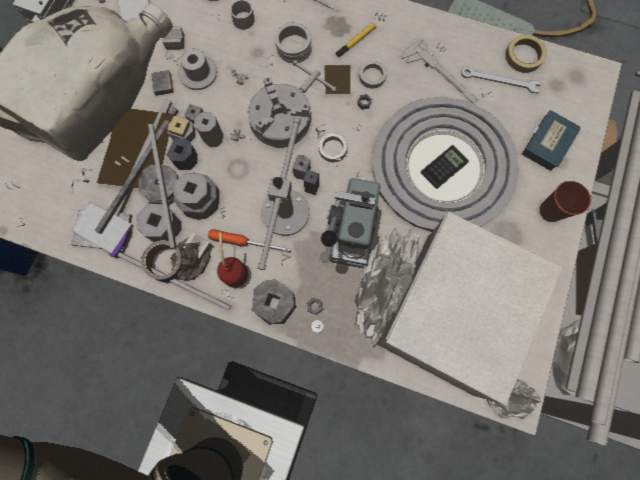

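The scene shows the press near pixel (370,250), with its ball at (336,222). In the top view the press is at (355,220), and the tap post's bar runs from (262,268) to (308,110).

```bash
cat >> h.py <<'E'
from scipy.optimize import least_squares
from scipy.spatial.transform import Rotation as R
L={'press':(0,0,0),'lever_pivot':(-15,50,150),'lever_ball':(-15-74.6,50,256.5),'catch_knob':(22,-5,205)}
def fit(obs):
    def f(p):
        c,s=np.cos(p[2]),np.sin(p[2]); o=[]
        for n,x in obs:
            a,b=np.array(L[n][:2])/1e3; o+=[p[0]+c*a-s*b-x[0],p[1]+s*a+c*b-x[1]]
        return np.array(o)*1e3
    r=least_squares(f,[.62,-.12,.1],loss='soft_l1',f_scale=4); return r.x,f(r.x).reshape(-1,2)
def pix(p,u,v,z):
    Rm=R.from_rotvec(np.ravel(p['rvec'])).as_matrix(); t=np.ravel(p['tvec']); c=-Rm.T@t
    d=Rm.T@np.array([(u-p['cx'])/p['fx'],(v-p['cy'])/p['fy'],1]); return c+d*(z-c[2])/d[2]
def w2t(P,x,y,z):
    c,s=np.cos(P[2]),np.sin(P[2]); return np.array([P[0]+c*x-s*y,P[1]+s*x+c*y,z])
E
python3 - <<'E'
from h import *
obs=[]
for cam in ['scene','top']*2:
    p=manip.read_camera(cam)
    for n in L:
        r=manip.tip_of(n,p)
        if r and r[0]['confidence']>.6 and abs(r[0]['location'][2]-L[n][2]/1e3)<.02: obs.append((n,r[0]['location']))
P,res=fit(obs); print(P,len(obs)); print(np.c_[res])
t=p
for u,v in [(262,268),(308,110)]: print(pix(t,u,v,.165))
np.save('P.npy',P)
s=st(); M=R.from_rotvec(s['tcp_rot']).as_matrix(); print(M)
for n in ['catch_knob','lever_ball']: print(n,w2t(P,*np.array(L[n])/1e3))
E
```

```text
[ 0.6221 -0.1194  0.1449] 10
[[-5.1516 -0.4836]
 [ 1.7307 -1.8588]
 [-0.5869 -0.2927]
 [ 1.0307  1.2412]
 [-3.4954 -0.6626]
 [-0.0869  1.6073]
 [ 5.1307 -0.7588]
 [-3.0954  0.2374]
 [ 5.0484  3.3164]
 [ 0.0307 -1.7588]]
[0.4356 0.0336 0.165 ]
[0.814  0.0688 0.165 ]
t 1.9 pos [0.2307 0.6077 0.2055] rot [-0.5668 -3.09   -0.    ] F [-0.3482 -0.0374 -0.0405] w 0.09438621841985854 q [-1.2738  0.6284  0.0385  1.5174 -0.027   0.9963 -0.02  ]
[[-0.9349  0.3549 -0.    ]
 [ 0.3549  0.9349  0.    ]
 [ 0.0001 -0.     -1.    ]]
catch_knob [ 0.6446 -0.1212  0.205 ]
lever_ball [ 0.5262 -0.0829  0.2565]
```

Call:
jog_arm([
  {"linear":[0,0,-0.06],"twist":[0,0,0],"jaw":-1},
  {"linear":[0,0,-0.12],"twist":[0,0,0],"jaw":-1},
  {"linear":[-0.63,-0.507,-0.15],"twist":[0,0,1.063],"jaw":-1},
  {"linear":[-0.63,-0.507,-0.15],"twist":[0,0,1.063],"jaw":-1},
  {"linear":[-0.63,-0.507,-0.15],"twist":[0,0,1.063],"jaw":-1},
  {"linear":[-0.63,-0.507,-0.15],"twist":[0,0,1.063],"jaw":-1},
  {"linear":[-0.63,-0.507,-0.15],"twist":[0,0,1.063],"jaw":-1},
  {"linear":[-0.63,-0.507,-0.15],"twist":[0,0,1.063],"jaw":-1},
  {"linear":[-0.63,-0.507,-0.15],"twist":[0,0,1.063],"jaw":-1},
  {"linear":[-0.63,-0.507,-0.15],"twist":[0,0,1.063],"jaw":-1},
  {"linear":[-0.63,-0.507,-0.15],"twist":[0,0,1.063],"jaw":-1},
  {"linear":[-0.63,-0.507,-0.15],"twist":[0,0,1.063],"jaw":-1},
])

```text
t: 3.4
tool_pos: [0.5474, 0.0674, 0.349]
tcp_rot: [2.054, 2.377, 0.001]
force: [0.6, 0.4, 0.4]
grip_width: 0.0005
```

```bash
python3 - <<'E'
from h import *
s=st(); M=R.from_rotvec(s['tcp_rot']).as_matrix(); print(M)
print(M.T@(np.array([.6401,-.0905,.32])-s['tool_pos']))
E
```

```text
t 3.4 pos [0.5474 0.0674 0.349 ] rot [2.054  2.377  0.0014] F [0.5963 0.4182 0.4037] w 0.0004672184715873992 q [-0.4885  0.3795  0.4646  1.5904 -0.1788  1.2133  0.1558]
[[-0.145   0.9894  0.0006]
 [ 0.9894  0.145   0.0007]
 [ 0.0006  0.0007 -1.    ]]
[-0.1697  0.0688  0.0289]
```

Call:
jog_arm([
  {"linear":[-0.17,0.069,0.0],"twist":[0,0,0],"jaw":-1},
  {"linear":[-0.17,0.069,0.0],"twist":[0,0,0],"jaw":-1},
  {"linear":[-0.17,0.069,0.029],"twist":[0,0,0],"jaw":-1},
  {"linear":[-0.17,0.069,0.029],"twist":[0,0,0],"jaw":-1},
  {"linear":[-0.17,0.069,0.029],"twist":[0,0,0],"jaw":-1},
])

```text
t: 4.03
tool_pos: [0.6392, -0.0887, 0.3193]
tcp_rot: [-2.054, -2.375, -0.0]
force: [0.8, 0.8, -0.5]
grip_width: 0.0009
```

```bash
python3 - <<'E'
from h import *
s=st()
N=['catch_knob','lever_ball','lever_pivot']
for c in ['wrist','top','scene']:
    p=look(c,N,c+'2.png')
    if c=='wrist':
        w=p
P=np.load('P.npy')
f=w['frame'].copy()
for n in L:
    q=w2t(P,*np.array(L[n])/1e3); uv=cv2.projectPoints(q.reshape(1,3),np.ravel(w['rvec']),np.ravel(w['tvec']),np.array([[w['fx'],0,w['cx']],[0,w['fy'],w['cy']],[0,0,1.]]),None)[0].ravel(); print(n,uv); cv2.circle(f,tuple(int(v) for v in uv),4,(0,0,255),1)
cv2.imwrite('pics/w2.png',f)
E
```

```text
t 4.025 pos [ 0.6392 -0.0887  0.3193] rot [-2.0539 -2.3755 -0.0003] F [ 0.7994  0.8423 -0.5217] w 0.0009097552752627268 q [-0.168   0.5655  0.466   1.3763 -0.2564  1.2605  0.4587]
wrist catch_knob [([0.6507, -0.1157, 0.2075], 0.72)]
wrist lever_ball [([0.522, -0.0798, 0.2521], 0.93)]
wrist lever_pivot [([0.5993, -0.0713, 0.1498], 0.84)]
top catch_knob [([0.6474, -0.1228, 0.208], 0.53)]
top lever_ball [([0.5248, -0.0849, 0.2504], 0.62)]
top lever_pivot []
scene catch_knob [([0.6482, -0.1259, 0.2035], 0.6)]
scene lever_ball [([0.5231, -0.0822, 0.2528], 0.72)]
scene lever_pivot [([0.6058, -0.0713, 0.1476], 0.75)]
press [304.288  216.3463]
lever_pivot [280.8984 197.1476]
lever_ball [150.8401 222.6271]
catch_knob [320.541  273.7623]
```

View pics/w2.png

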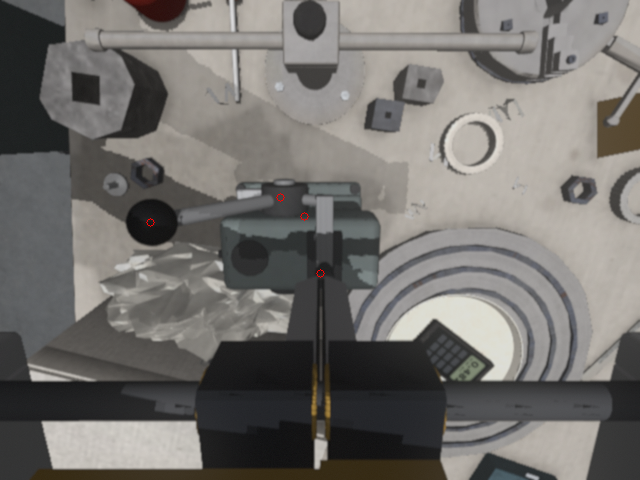

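The wrist view shows the ball at (152,222), the bolt at (324,230) and the knob just behind the fingertips at (322,270). The model fits to about 3 mm. I'll descend on the lever side of the knob.

Call:
jog_arm([
  {"linear":[0,0.003,0.06],"twist":[0,0,0],"jaw":-1},
  {"linear":[0,0.003,0.11],"twist":[0,0,0],"jaw":-1},
  {"linear":[0,0.003,0.12],"twist":[0,0,0],"jaw":-1},
  {"linear":[0,0.003,0.12],"twist":[0,0,0],"jaw":-1},
])

```text
t: 5.12
tool_pos: [0.6429, -0.0892, 0.2003]
tcp_rot: [2.054, 2.376, 0.0]
force: [-0.6, -0.6, 0.4]
grip_width: 0.0006
```

Call:
jog_arm([
  {"linear":[-0.005,0,0],"twist":[0,0,0],"jaw":-1},
  {"linear":[-0.01,0,0],"twist":[0,0,0],"jaw":-1},
  {"linear":[-0.014,0,0],"twist":[0,0,0],"jaw":-1},
  {"linear":[-0.018,0,0],"twist":[0,0,0],"jaw":-1},
  {"linear":[-0.018,0,0],"twist":[0,0,0],"jaw":-1},
])

```text
t: 5.75
tool_pos: [0.6451, -0.1068, 0.1998]
tcp_rot: [2.055, 2.376, 0.001]
force: [0.2, 0.9, 0.3]
grip_width: 0.0004
```

```bash
python3 - <<'E'
from h import *
s=st(); P=np.load('P.npy'); d=np.array(s['tool_pos'])-[P[0],P[1],0]; c,q=np.cos(P[2]),np.sin(P[2]); print('local',c*d[0]+q*d[1],-q*d[0]+c*d[1])
p=look('scene',['catch_knob','lever_ball'])
cv2.imwrite('pics/s3.png',cv2.resize(p['frame'][180:330,290:450],None,fx=4,fy=4,interpolation=2))
E
```

```text
t 5.75 pos [ 0.6451 -0.1068  0.1998] rot [2.0549 2.3762 0.0007] F [0.18   0.936  0.2938] w 0.0004466947914003288 q [-0.1213  0.674   0.4257  1.5196 -0.3087  1.0147  0.5306]
local 0.02461214915116889 0.009153318959356716
scene catch_knob [([0.6473, -0.1253, 0.2081], 0.84)]
scene lever_ball [([0.5236, -0.0801, 0.2549], 0.62)]
```

View pics/s3.png

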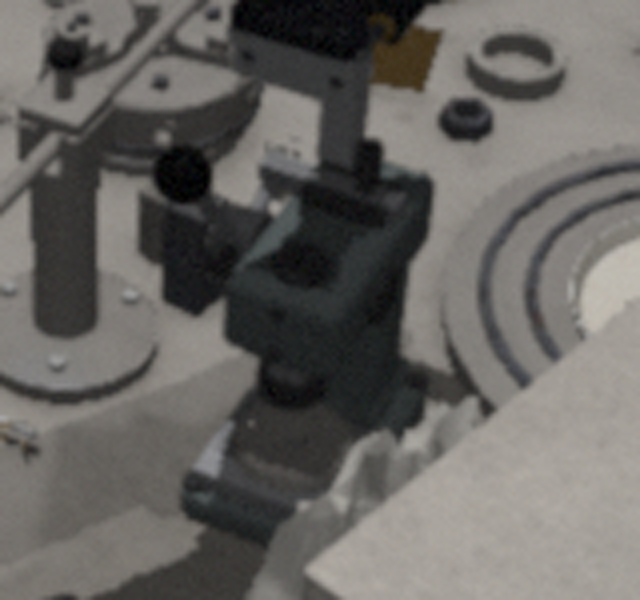

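The crop shows the fingers directly left of the knob (370,165), just about touching. I'll push on.

Call:
jog_arm([
  {"linear":[-0.005,0,0],"twist":[0,0,0],"jaw":-1},
  {"linear":[-0.01,0,0],"twist":[0,0,0],"jaw":-1},
  {"linear":[-0.015,0,0],"twist":[0,0,0],"jaw":-1},
  {"linear":[-0.02,0,0],"twist":[0,0,0],"jaw":-1},
])

```text
t: 6.4
tool_pos: [0.6479, -0.1267, 0.1995]
tcp_rot: [-2.055, -2.376, -0.0]
force: [0.3, 2.9, 0.6]
grip_width: 0.0007
```

Call:
jog_arm([
  {"linear":[-0.002,0,0],"twist":[0,0,0],"jaw":-1},
  {"linear":[-0.004,0,0],"twist":[0,0,0],"jaw":-1},
])

```text
t: 6.65
tool_pos: [0.6482, -0.1286, 0.1995]
tcp_rot: [-2.052, -2.375, -0.002]
force: [-1.9, 6.1, 2.1]
grip_width: 0.0005
```

Call:
jog_arm([
  {"linear":[-0.002,0,0],"twist":[0,0,0],"jaw":-1},
  {"linear":[-0.002,0,0],"twist":[0,0,0],"jaw":-1},
])

```text
t: 6.9
tool_pos: [0.6482, -0.1286, 0.1995]
tcp_rot: [-2.049, -2.375, -0.004]
force: [-2.4, 7.0, 2.8]
grip_width: 0.0004
```

```bash
python3 - <<'E'
from h import *
s=st(); P=np.load('P.npy'); d=np.array(s['tool_pos'])-[P[0],P[1],0]; c,q=np.cos(P[2]),np.sin(P[2]); print('local',c*d[0]+q*d[1],-q*d[0]+c*d[1])
p=look('scene',['catch_knob','lever_ball'])
E
```

```text
t 6.9 pos [ 0.6482 -0.1286  0.1995] rot [-2.049  -2.3747 -0.0044] F [-2.4108  7.0429  2.7818] w 0.00037061998721324776 q [-0.0801  0.6859  0.4205  1.4946 -0.3118  1.0308  0.5652]
local 0.024499564446141504 -0.012911609207586161
scene catch_knob [([0.6518, -0.1463, 0.2073], 0.71)]
scene lever_ball [([0.524, -0.0807, 0.2535], 0.62), ([0.5798, -0.1248, 0.0844], 0.22)]
```

The catch is at its stop: the force rises without motion and the knob has moved about 24 mm. Next I back off, lift and go over the ball.

Call:
jog_arm([
  {"linear":[0.012,0,0],"twist":[0,0,0],"jaw":-1},
  {"linear":[0.012,0,-0.06],"twist":[0,0,0],"jaw":-1},
  {"linear":[0.012,0,-0.115],"twist":[0,0,0],"jaw":-1},
  {"linear":[0.04,-0.056,-0.115],"twist":[0,0,0],"jaw":-1},
  {"linear":[0.068,-0.116,-0.115],"twist":[0,0,0],"jaw":-1},
  {"linear":[0.068,-0.116,-0.115],"twist":[0,0,0],"jaw":-1},
  {"linear":[0.068,-0.116,-0.115],"twist":[0,0,0],"jaw":-1},
])

```text
t: 7.92
tool_pos: [0.5251, -0.0825, 0.3154]
tcp_rot: [2.053, 2.374, 0.001]
force: [0.9, 0.3, -0.2]
grip_width: 0.0005
```

```bash
python3 - <<'E'
from h import *
s=st(); P=np.load('P.npy'); d=np.array(s['tool_pos'])-[P[0],P[1],0]; c,q=np.cos(P[2]),np.sin(P[2]); print('local',c*d[0]+q*d[1],-q*d[0]+c*d[1])
for cam in ['wrist','top','scene']: p=look(cam,['catch_knob','lever_ball','lever_pivot'],cam+'4.png')
E
```

```text
t 7.925 pos [ 0.5251 -0.0825  0.3154] rot [2.0529 2.3743 0.0015] F [ 0.8906  0.3035 -0.2123] w 0.000460256525823687 q [-0.2421  0.3735  0.4929  1.7022 -0.1933  1.1115  0.4526]
local -0.09063788431666298 0.050511779625932715
wrist catch_knob [([0.6527, -0.1449, 0.2032], 0.85)]
wrist lever_ball []
wrist lever_pivot [([0.605, -0.0724, 0.1529], 0.8)]
top catch_knob []
top lever_ball []
top lever_pivot []
scene catch_knob [([0.6515, -0.1486, 0.2058], 0.85)]
scene lever_ball [([0.5236, -0.0824, 0.2568], 0.81)]
scene lever_pivot [([0.6041, -0.0705, 0.1493], 0.81)]
```

View pics/wrist4.png

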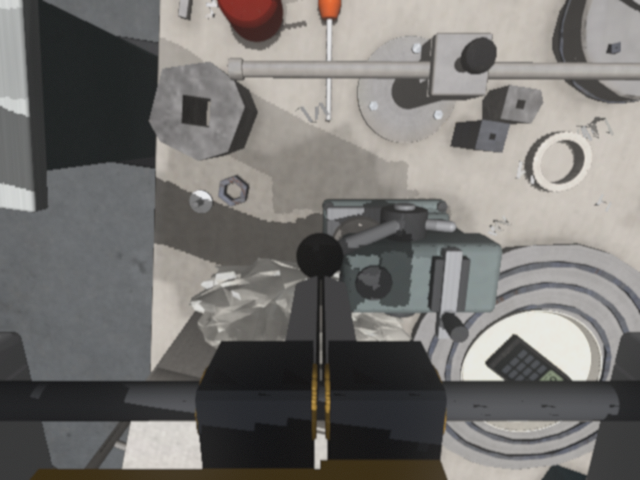

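The wrist view shows the knob back at (455,325) and the ball right under the fingertips at (320,255). I'll press the ball down along its arc.

Call:
jog_arm([
  {"linear":[0,0,0.03],"twist":[0,0,0],"jaw":-1},
  {"linear":[0,0,0.043],"twist":[0,0,0],"jaw":-1},
  {"linear":[0,-0.009,0.05],"twist":[0,0,0],"jaw":-1},
  {"linear":[0,-0.017,0.058],"twist":[0,0,0],"jaw":-1},
  {"linear":[0,-0.025,0.066],"twist":[0,0,0],"jaw":-1},
  {"linear":[0,-0.032,0.075],"twist":[0,0,0],"jaw":-1},
  {"linear":[0,-0.038,0.084],"twist":[0,0,0],"jaw":-1},
  {"linear":[0,-0.043,0.095],"twist":[0,0,0],"jaw":-1},
])

```text
t: 9.52
tool_pos: [0.4774, -0.0887, 0.2189]
tcp_rot: [-2.052, -2.372, 0.006]
force: [-8.0, -0.9, 7.7]
grip_width: 0.0003
```

```bash
python3 - <<'E'
from h import *
s=st()
p=look('scene',['lever_ball','catch_knob'],'s5.png')
cv2.imwrite('pics/s5c.png',cv2.resize(p['frame'][180:330,290:450],None,fx=4,fy=4,interpolation=2))
E
```

```text
t 9.525 pos [ 0.4774 -0.0887  0.2189] rot [-2.052  -2.3718  0.0061] F [-8.0245 -0.8629  7.7356] w 0.00025551806716219756 q [-0.2054  0.4123  0.463   1.9494 -0.2413  0.8404  0.5318]
scene lever_ball [([0.4853, -0.0904, 0.2066], 0.9)]
scene catch_knob [([0.6479, -0.1458, 0.2068], 0.87)]
```

View pics/s5c.png

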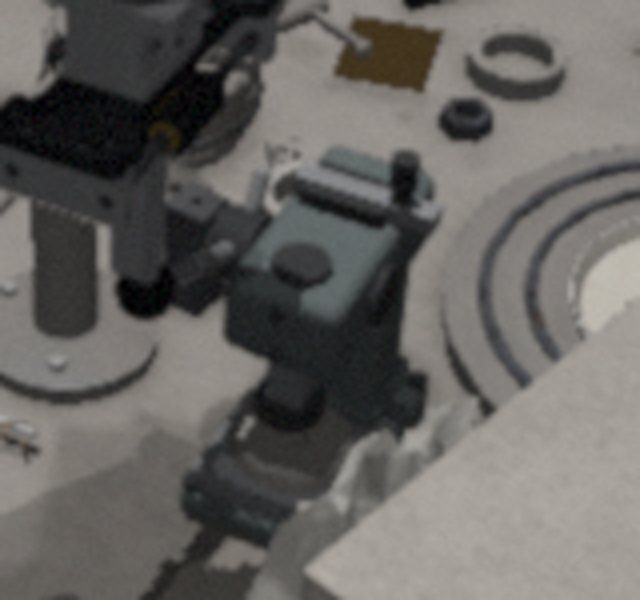

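The ball is at (145,295) under the fingertips and the catch is back. The measured ball position agrees with the arc at about 26°, so I continue down.

Call:
jog_arm([
  {"linear":[0,-0.002,0.01],"twist":[0,0,0],"jaw":-1},
  {"linear":[0,-0.004,0.021],"twist":[0,0,0],"jaw":-1},
  {"linear":[0,-0.006,0.032],"twist":[0,0,0],"jaw":-1},
  {"linear":[0,-0.007,0.043],"twist":[0,0,0],"jaw":-1},
  {"linear":[0,-0.008,0.052],"twist":[0,0,0],"jaw":-1},
  {"linear":[0,-0.008,0.06],"twist":[0,0,0],"jaw":-1},
  {"linear":[0,-0.008,0.067],"twist":[0,0,0],"jaw":-1},
  {"linear":[0,-0.008,0.071],"twist":[0,0,0],"jaw":-1},
  {"linear":[0,-0.008,0.071],"twist":[0,0,0],"jaw":-1},
])

```text
t: 10.8
tool_pos: [0.4742, -0.0892, 0.1484]
tcp_rot: [2.054, 2.376, 0.001]
force: [-0.7, -0.8, -0.3]
grip_width: 0.0002
```

Call:
jog_arm([
  {"linear":[0,0,0.002],"twist":[0,0,0],"jaw":-1},
  {"linear":[0,0,0.004],"twist":[0,0,0],"jaw":-1},
  {"linear":[0,0,0.004],"twist":[0,0,0],"jaw":-1},
])

```text
t: 11.18
tool_pos: [0.4747, -0.0894, 0.1465]
tcp_rot: [2.054, 2.375, 0.004]
force: [-3.5, 1.3, 18.4]
grip_width: 0.0006
```

Solid stop at z 0.1465 with 18 N, as expected. I lift off and check.

Call:
jog_arm([
  {"linear":[0,0,-0.03],"twist":[0,0,0],"jaw":-1},
  {"linear":[0,0,-0.09],"twist":[0,0,0],"jaw":-1},
  {"linear":[0,0,-0.15],"twist":[0,0,0],"jaw":-1},
  {"linear":[-0.04,-0.04,-0.18],"twist":[0,0,0],"jaw":-1},
  {"linear":[-0.04,-0.04,-0.18],"twist":[0,0,0],"jaw":-1},
  {"linear":[-0.04,-0.04,-0.18],"twist":[0,0,0],"jaw":-1},
])

```text
t: 11.92
tool_pos: [0.4401, -0.1341, 0.3246]
tcp_rot: [2.055, 2.376, 0.002]
force: [0.4, 0.5, -0.4]
grip_width: 0.0004
```

```bash
python3 - <<'E'
from h import *
s=st()
look('wrist',['lever_ball','catch_knob'])
p=look('scene',['lever_ball','catch_knob','ram_foot','disc','lever_pivot'],'s6.png')
cv2.imwrite('pics/s6c.png',cv2.resize(p['frame'][180:330,290:450],None,fx=4,fy=4,interpolation=2))
E
```

```text
t 11.925 pos [ 0.4401 -0.1341  0.3246] rot [2.0548 2.3763 0.002 ] F [ 0.3587  0.542  -0.376 ] w 0.0004048244306939084 q [-0.1902  0.2458  0.5426  1.8546 -0.1443  1.0792  0.5523]
wrist lever_ball [([0.4708, -0.0868, 0.1317], 0.82)]
wrist catch_knob [([0.6525, -0.142, 0.2066], 0.73)]
scene lever_ball [([0.4741, -0.0887, 0.1327], 0.86), ([0.5077, 0.1191, 0.0036], 0.73)]
scene catch_knob [([0.6513, -0.1449, 0.2062], 0.55)]
scene ram_foot [([0.5788, -0.125, 0.0472], 0.71), ([0.3899, 0.294, -0.0021], 0.29)]
scene disc [([0.5804, -0.129, 0.0369], 0.75)]
scene lever_pivot [([0.6064, -0.0703, 0.149], 0.72)]
```

View pics/s6c.png

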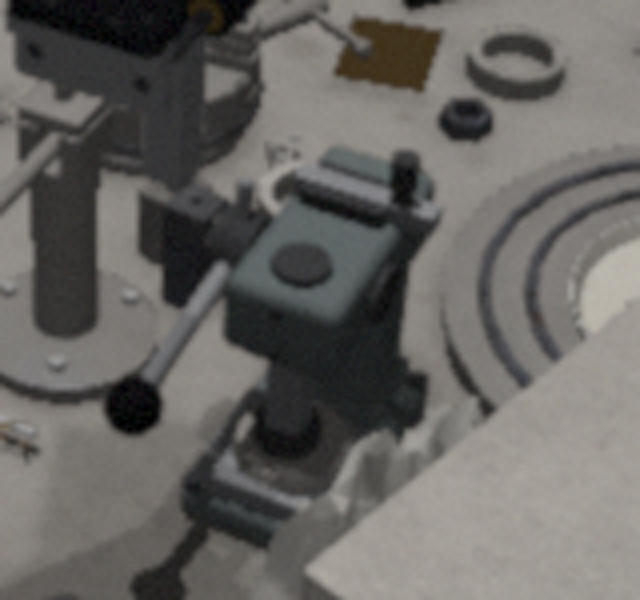

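The lever is down with the ball at (132,405), the foot is on the disc at (288,440), and the knob is back at (405,175). The gripper is clear of everything.

```bash
python3 -c "
from workcell import manip
print(manip.job_done())"
```

```text
the job is handed in; nothing more can be done
None
```

The steel disc is clamped in the press and the job is handed in, at about 12 s on the robot's clock. The hand-in reports no verdict, so these are my own last checks:

- **Catch:** I pushed the knob back with shut fingers until it stopped. It moved about 24 mm, against the 16 mm needed.
- **Lever:** I pressed the ball down along its arc until it stopped under about 18 N. After letting go, the ball sits at z 0.132, which puts the lever at about 1.10 rad (1.06 needed).
- **Foot and disc:** The foot reads z 0.047, against 0.048 for the disc's upper face. The middles of foot and disc read about 4 mm apart. The disc's readings agree with its starting place to within network error.
- **Robot:** The gripper is well clear of everything, and the wrist force is near zero.

No check failed. The only disagreement was 3–5 mm of scatter between the networks' readings. I did not re-measure the loose things on the bench after the move, but the arm never came near them.

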